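# Refit the push knob on a second-hand radio

## Robot

A 6-joint arm with a two-finger parallel gripper is mounted at the origin on the work surface. World frame = base frame: x ahead of the robot, y to its left, z up, the work surface at z = 0. Lengths are in m, angles in rad, forces in N, time in s.
With the tool pointing down it reaches from about 0.275 to 0.725 m from the base axis. Payload 5.6 kg.
Tool frame: the origin (TCP) lies midway between the tips of the shut fingers; the grasp point (between the pads) lies 19 mm behind it; x points along the fingers, y is the direction in which the jaws open and shut, and the axes are right-handed (so a half turn about x gives the same grasp; the last joint's range is limited). The gripper opens to 85 mm and grips with 20 to 120 N. Pads are 22 mm wide; open, the fingers measure 114 mm over their backs; the gripper's body (76 mm by 85 mm) begins 54 mm behind the grasp point. The pads swing forward as they close: fully open they stand 13 mm farther back than shut.
Start: joints at [-0.877, 0.255, 0.108, 0, -1.424, -0.285], TCP at [0.219, -0.505, 0.231] pointing down, gripper open.
Joint ranges: [-2.95, 2.95], [-1.21, 1.97], [-1.09, 1.5], [-2.87, 1.71], [-2.94, -0.07], [-3.05, 3.05]. Speed limits (rad/s): [2.57, 2.57, 3.14, 3.14, 3.14, 3.14].

## Interface

Orientations are given as a unit quaternion [x, y, z, w].
In Python, from station import read_state, read_camera, hand_in gives the robot as it stands.
- The arm moves only by the shell command python3 -m crank 'ROWS'. ROWS is JSON, a list that holds one entry, the list of rows, each a list of 7 numbers: the shift along the tool's x, y, z in mm, then the turn, a rotation vector about the tool's x, y, z in rad, then the closure, from 0 (fully open) to 1 (shut). In form: [[[dx, dy, dz, wx, wy, wz, claw], ...]]. A call has 1 to 12 rows; each row shifts and turns the pose as measured when the row begins, along the tool's axes as they then stand; what a row does not reach is not made up. A row lasts 1/8 s, in which the tool goes at most 62.5 mm and 10.7 degrees, less where a joint would pass 70% of its speed; a pose out of reach is approached as far as the arm can. A call with a gripper value outside its range is refused whole. The fingers move at their own pace and stop on an object; the grip force is fixed at half the most. Time passes only in rows, so rows that do not move let the fingers close. It gives the time, the measured TCP pose, the force and the opening at its end, in the units of the state.
- read_state(): the state, without advancing time (a new reading comes with each control period).
- read_camera(name): name is "side" or "top"; returns a dict with "img" (420x560x3 uint8, blue, green, red), "fovy" (degrees; the focal length in pixels is half the picture's height over the tangent of half this angle, whatever the lens; pixels are square), "cx", "cy" (the principal point, pixels), "xyz" and "attitude" of the camera in the world. Camera axes: x right, y down, z forward; pixel columns grow to the right and rows downward; lengths in m; the calibration is good to about 2 mm. A picture is of the moment at which its call begins. There is no depth.
- hand_in(): hands the job in, once; it reports no verdict.
The state is a dict: "time_s": time; "joint_pos": joint angles; "joint_velocities": joint speeds; "joint_efforts": joint torques, N m; "tcp_pos": TCP position; "eef_rot": TCP orientation; "contact_force": force on the tool from outside, world axes, zero at the start; "ft_torque": the same for the moment, N m; "width": finger opening in m.
Only numpy, scipy, OpenCV 4.12 (cv2) and the standard library are available. Lean on these libraries where they do the work, as an engineer would, in place of code of your own. Each camera call takes 0.05 s, during which the arm holds its last target. There are 200 camera calls.

## Task

Lift the blue lamp shade off the radio by its handle and hang it, by that handle, over both prongs of the red twin hook. Then take the loose black knob from the cork mat, turn it so that its bore matches the D-shaped spindle that the shade was covering, push it fully home on the spindle and press the sprung spindle in by more than half of its travel. Finish while holding the knob pressed in: do not let it spring back or let go of it, and leave the other things on the stall where they are.

Things in the scene. Friction and masses are not known exactly. Their poses are not given: they have to be found in the camera images.
- shade: Blue enamel lamp shade: hollow cone open below and above, 112 mm across at the bottom, 52 at the top, 60 high, about 0.2 kg, with a rigid upright steel bail (8 mm wire) whose level top bar runs 98 mm along the shade's y, 115 mm above the underside. Origin: centre of the underside, z up. It starts standing on the radio around the spindle, not touching it.
- bail_mid (a point): Middle of the bail's top bar, centre of a wooden grip (12 mm thick along the shade's x, 32 long along its y, 12 high): take it here, fingers closing along the shade's x. The bare bar goes on either side of the grip; 51 mm of free height from the shade's top to the bar, 90 mm between the bail's legs.
- hook: Fixed stand: post 16 mm across on a foot, with two level, parallel red prongs 8 mm thick, axes 190 mm above the table and 27 mm either side of the middle. They run 100 mm from the post along the stand's -x (roughly towards the robot), then turn up to tips 108 mm from the post and 18 mm above the prongs' axes. Origin: foot of the post on the table, z up.
- hook_seat (a point): Midway between the prongs, 85 mm out from the post, level with the prongs' upper side (194 mm above the table). The bail goes on from the tip side, prongs under its bar, then is let down; the bar then lies across the prongs with its axis 4 mm above this point. The shade clears the post if its bar is 75 to 95 mm from it.
- knob: Loose black knob, 45 g: round skirt 40 mm across, 16 high; above it a bar grip 36 mm long (knob's x), 13 wide (y), 20 high. Origin: centre of the underside, z up. A white line on the bar marks its +x end. In the underside a D-shaped bore 14 mm deep, 13.6 across, its flat on the +x side, 2.3 mm from the centre. Starts upright on a 3 mm cork mat.
- bezel: Black disc 46 mm across, 2 mm high, fixed on the radio's top (70 mm above the table; radio 180 x 240 mm); the spindle stands up through its centre. Origin: its centre, on the radio's top. Its +x, marked by a white tick, is the way the spindle's flat faces; the spindle does not turn. The knob goes on with its own +x along this +x.
- spindle_tip (a point): Centre of the upper end of the brass spindle, 26 mm above the radio's top when out; moves down with it. D bar 12 mm across, flat 1.5 mm from the axis, last 4 mm tapered by 2 mm; 0.8 mm clearance all round in the bore. Fully home, the knob's underside is 14 mm below this point.
- spindle (a joint): How far the spindle is pressed in, m: 0 out, 0.008 fully in. Spring: starts to move at 2 N, 8.4 N fully in; it springs back when released.
- jar: Bystander: amber glass jar with brass cap, 60 mm across, 100 mm high; origin at its underside.
- can: Bystander: round can with a red band, 66 mm across, 110 mm high; origin at its underside.
- vase: Bystander: small brass vase, 60 mm across, 110 mm high; origin at its underside.
- mug: Bystander: white mug, 76 mm across, 85 mm high; origin at its underside.
- screwdriver: Bystander: screwdriver, 180 mm long, lying on the table; origin on its underside.
- tin: Bystander: small yellow box, 55 x 40 x 22 mm; origin at its underside.
- pawn: Bystander: wooden chess pawn, 30 mm across, 52 mm high; origin at its underside.
Not all that is in view belongs to the job. Leave any green or turquoise look-alike of the knob alone.

How it is judged:
On the way, in this order (a step that is already met when the one before it is completed fails the run):
1. the shade hangs by its bail on both prongs of the hook, let go (x of bail_mid in the frame of hook_seat between -0.03 and 0.03 m and y of bail_mid in the frame of hook_seat between -0.02 and 0.02 m and z of bail_mid in the frame of hook_seat between -0.008 and 0.014 m and contact force between shade and hook above 0.6 N and contact force between shade and the fingers below 0.1 N and angle between shade's own z axis and vertical below 0.35 rad), for 0.3 s.
2. the knob is fully home on the spindle (z of knob in the frame of spindle_tip below -0.0115 m and horizontal distance between knob and spindle_tip below 0.003 m and angle between knob's own z axis and vertical below 0.12 rad and angle between the x axis of knob and the x axis of bezel, either way round below 0.3 rad), for 0.1 s.
At the end, for the whole second after the job is handed in: The shade hangs free by its bail on the twin hook (bar within 30 mm along, 20 mm across of the seat point); the knob is within 2.5 mm of fully home, centred to 3 mm, upright; the spindle is pressed in over 4 of its 8 mm, the fingers still on the knob with over 1 N (all of step 1 and all of step 2 and value of joint spindle above 0.004 m and contact force between knob and the fingers above 1 N); the arm keeps its last pose, push and grip.
It fails at once if another thing on the stall (jar, can, vase, mug, screwdriver, yellow box or pawn) is pushed more than 40 mm from its place (distance of any of jar, can, vase, mug, screwdriver, tin, pawn from where it was at the start of the episode above 0.04 m).
It also fails if it takes over 61 s, if anything falls off the work surface, if the arm or the gripper's body presses on something with over 40 N, if the wrist force passes 120 N, or if a joint passes its speed limit or range.

## Working session

There is one attempt and no reset: what is moved stays moved. The work goes in short steps, Python scripts to look and compute and a shell command to move; the robot and the scene stay as the last step left them, time stands still between calls to the robot, and variables do not carry over. Pictures are saved under pics/ and viewed, on a budget of 10 in all, crops included, one or two more only if the job needs it, and the job is handed in when it is done.

```bash
ls; mkdir -p pics
cat > h.py <<'E'
import numpy as np,cv2
from station import read_state, read_camera
from scipy.spatial.transform import Rotation as R
def snap(n):
    c=read_camera(n); np.save(f'{n}.npy',c,allow_pickle=True); return c
def load(n): return np.load(f'{n}.npy',allow_pickle=True).item()
def f(c): return c['img'].shape[0]/2/np.tan(np.radians(c['fovy'])/2)
def Rm(c):
    a=np.array(c['attitude'],float); return R.from_quat(a).as_matrix() if a.size==4 else a
def ray(c,u,v):
    d=Rm(c)@np.array([(u-c['cx'])/f(c),(v-c['cy'])/f(c),1]); return np.array(c['xyz']),d/np.linalg.norm(d)
def onz(c,u,v,z):
    o,d=ray(c,u,v); return o+d*(z-o[2])/d[2]
def tri(c1,p1,c2,p2):
    o1,d1=ray(c1,*p1);o2,d2=ray(c2,*p2)
    s=np.linalg.lstsq(np.c_[d1,-d2],o2-o1,rcond=None)[0]
    a=o1+s[0]*d1;b=o2+s[1]*d2; return (a+b)/2,np.linalg.norm(a-b)
def proj(c,p):
    q=Rm(c).T@(np.array(p)-c['xyz']); return q[:2]/q[2]*f(c)+[c['cx'],c['cy']]
E
python3 - <<'E'
from h import *
for n in('top','side'):
    c=snap(n); print(n,{k:v for k,v in c.items() if k!='img'}); cv2.imwrite(f'pics/{n}0.png',c['img'])
print(read_state())
E
```

```text
pics
top {'fovy': 45.0231769504641, 'cx': 283.31071441652153, 'cy': 214.46246292002598, 'xyz': array([ 0.46752516, -0.02921499,  1.26586421]), 'attitude': array([-0.70432974,  0.70822723, -0.03759072,  0.03034394])}
side {'fovy': 54.81432805386344, 'cx': 282.8832147484368, 'cy': 203.5743157989657, 'xyz': array([ 0.47557262, -0.66830863,  0.80720056]), 'attitude': array([ 0.92494506, -0.06166894,  0.02366885, -0.3743172 ])}
{'time_s': 0.1, 'joint_pos': array([-8.77403391e-01,  2.55690125e-01,  1.07113388e-01, -4.26011044e-04,
       -1.42393341e+00, -2.84611706e-01]), 'joint_velocities': array([-0.00056129, -0.00071745,  0.0029768 ,  0.00318675,  0.00081907,
        0.0002162 ]), 'joint_efforts': array([-1.95511777e-03, -3.87602842e+01,  2.38473308e+01,  5.37790418e+00,
       -3.78754325e-03, -3.04469017e-05]), 'tcp_pos': array([ 0.21848832, -0.50423631,  0.23047632]), 'eef_rot': array([-0.14289516,  0.69254559,  0.14410495,  0.69223937]), 'contact_force': array([ 0.27520249, -0.95670323,  0.06015292]), 'ft_torque': array([-0.0236598 , -0.00670889, -0.00757196]), 'width': 0.08505691581247771}
```

View pics/top0.png

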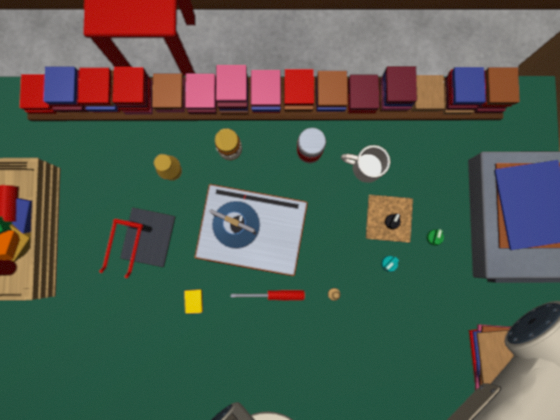

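View pics/side0.png

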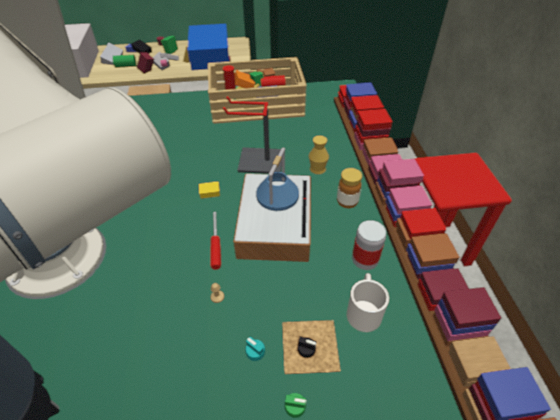

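Both views show the shade on the radio (top ≈ (236,223), side ≈ (277,190)), the red hook (top prongs x≈103–140, y≈220–275), the black knob (top (392,221), side (306,346)). I'll zoom into both in one mosaic.

Run:
```python
from h import *
t=load('top')['img'];s=load('side')['img']
def cr(i,x,y,w,h,k): return cv2.resize(i[y:y+h,x:x+w],None,fx=k,fy=k,interpolation=cv2.INTER_CUBIC)
M=np.zeros((600,800,3),np.uint8)
def put(im,x,y): M[y:y+im.shape[0],x:x+im.shape[1]]=im
put(cr(t,195,180,80,60,5),0,0)    #400x300
put(cr(t,95,205,60,75,4),400,0)   #240x300
put(cr(t,370,195,40,50,4),640,0)
put(cr(s,235,140,80,75,4),0,300)   #320x300
put(cr(s,215,90,80,75,4),320,300)
put(cr(s,290,325,40,40,4),640,300)
cv2.imwrite('pics/m1.png',M)
```

```text
(no output)
```

View pics/m1.png

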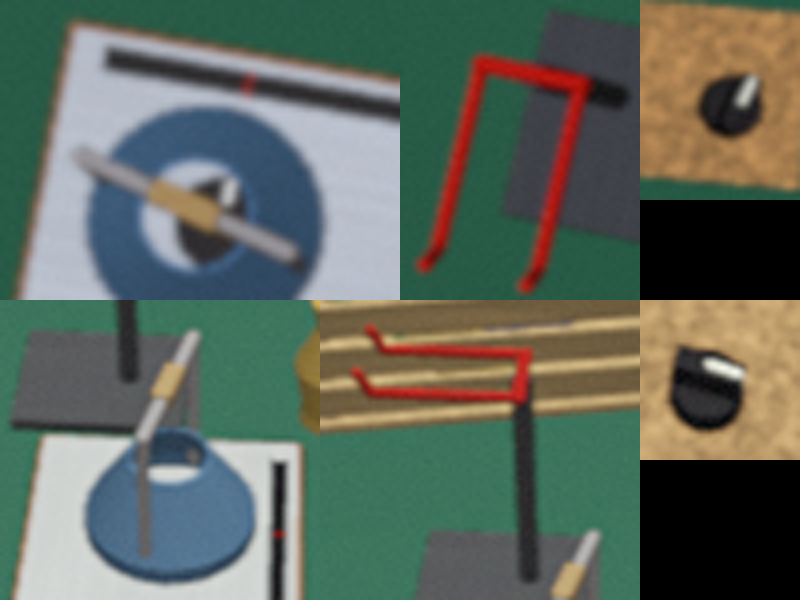

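Run:
```python
from h import *
np.set_printoptions(precision=4,suppress=True)
t=load('top');s=load('side')
P=dict(grip=((231.8,221.2),(277,160)),barL=((211.8,211.4),(283.25,149.25)),barR=((253.4,230.4),(270.75,173.75)),
p1root=((116,221),(267,103.5)),p1bend=((104.25,267.5),(231.5,102.25)),p1tip=((101.25,271.5),(228,97.5)),
p2root=((141,226),(265,114.5)),p2bend=((129.25,272.5),(228,113)),p2tip=((126.75,276.5),(224.25,108.25)))
for k,(a,b) in P.items(): print(k,*tri(t,a,s,b))
def dirn(a,b): return np.degrees(np.arctan2(b[1]-a[1],b[0]-a[0]))
g={k:tri(t,*[v[0]],s,v[1])[0] for k,v in P.items()}
print('bar dir',dirn(g['barR'],g['barL']),'prong dir',dirn(g['p1bend'],g['p1root']),dirn(g['p2bend'],g['p2root']),'across',dirn(g['p2root'],g['p1root']))
# knob
for n,c,(x,y,w,h) in(('top',t,(375,205,35,35)),('side',s,(292,328,32,36))):
    im=c['img'][y:y+h,x:x+w]; hsv=cv2.cvtColor(im,cv2.COLOR_BGR2HSV).astype(int)
    for nm,m in(('white',(hsv[...,2]>150)&(hsv[...,1]<60)),('black',hsv[...,2]<75)):
        ys,xs=np.nonzero(m); print(n,nm,len(xs),xs.mean()+x,ys.mean()+y,xs.min()+x,xs.max()+x,ys.min()+y,ys.max()+y)
    print(n,'knob sk z19',onz(c,392.75,221.5,.019) if n=='top' else '')
# bezel in the top view, seen through shade
im=t['img'][195:260,200:275]
a=onz(t,195+235/5,180+178/5,.072);b=onz(t,195+225/5,180+205/5,.072);print('tick',a,b)
# radio corners (z .07)
q=[onz(t,u,v,.07) for u,v in((209,185.5),(306.5,201),(295,274),(195,259))];print(np.array(q))
for i in range(4): print(np.linalg.norm(q[i]-q[(i+1)%4]),dirn(q[i],q[(i+1)%4]))
```

```text
grip [0.5578 0.0692 0.189 ] 0.0006251632423253864
barL [0.5789 0.1125 0.1851] 0.00024909092644074973
barR [0.5378 0.0233 0.1884] 0.00040813590602973063
p1root [0.5596 0.3149 0.1898] 0.001055769053180079
p1bend [0.4616 0.3377 0.188 ] 0.001291610007765846
p1tip [0.4534 0.3384 0.2033] 0.0011811559628294034
p2root [0.5486 0.2617 0.1897] 0.0009618790198524657
p2bend [0.4503 0.2848 0.1882] 0.0002970694712857749
p2tip [0.4421 0.2853 0.2036] 0.00022926442885284583
bar dir 65.25236912836297 prong dir -13.074580394029093 -13.196104147882988 across 78.34040400654624
top white 15 396.46666666666664 217.2 395 398 214 220
top black 149 391.55033557046977 221.59060402684563 385 399 214 228
top knob sk z19 [ 0.5688 -0.3131  0.019 ]
side white 31 310.7096774193548 341.80645161290323 306 315 340 344
side black 245 305.28163265306125 347.83673469387753 298 314 337 357
side knob sk z19 
tick [0.5804 0.0559 0.072 ] [0.5676 0.0606 0.072 ]
[[ 0.653   0.1347  0.07  ]
 [ 0.6147 -0.0972  0.07  ]
 [ 0.4424 -0.0684  0.07  ]
 [ 0.4788  0.1661  0.07  ]]
0.23499749346819354 -99.3737947629005
0.1746838057419266 170.51867242762546
0.23730653284914088 81.16912621617011
0.1769516135958886 -10.224182869569198
```

```bash
cat >> h.py <<'E'
def go(*targets):
    """targets (x,y,z,yaw_deg of tool y mod 180); prints tool-frame shift mm & rotvec from the current pose, successive"""
    s=read_state(); p=np.array(s['tcp_pos']); Q=R.from_quat(s['eef_rot'])
    print('t',round(s['time_s'],2),'tcp',p.round(4),'F',np.round(s['contact_force'],1),'w',round(s['width'],4),'yaw',round(np.degrees(np.arctan2(*Q.as_matrix()[[1,0],1])),2),'j',np.round(s['joint_pos'],2))
    for x,y,z,w in targets:
        y0=np.degrees(np.arctan2(*Q.as_matrix()[[1,0],1])); d=(w-y0+90)%180-90; W=np.radians(y0+d)
        X=np.array([0,0,-1.]);Y=np.array([np.cos(W),np.sin(W),0]);Q2=R.from_matrix(np.c_[X,Y,np.cross(X,Y)])
        rv=(Q.inv()*Q2).as_rotvec()
        sh=(np.array([x,y,z])-p)*1e3
        print('to',(x,y,z,w),'rotvec',rv.round(3),'| shift if moved before turning',Q.inv().apply(sh).round(1),'after turning',Q2.inv().apply(sh).round(1)); p=np.array([x,y,z]);Q=Q2
E
python3 - <<'E'
from h import *
go((.558,.0685,.26,-25),(.558,.0685,.168,-25))
E
```

```text
t 0.1 tcp [ 0.2185 -0.5042  0.2305] F [ 0.3 -1.   0.1] w 0.0851 yaw 113.42 j [-0.88  0.26  0.11 -0.   -1.42 -0.28]
to (0.558, 0.0685, 0.26, -25) rotvec [-0.726  0.001 -0.002] | shift if moved before turning [-28.9 390.7 539.2] after turning [-29.5 -65.7 662.6]
to (0.558, 0.0685, 0.168, -25) rotvec [0. 0. 0.] | shift if moved before turning [92.  0.  0.] after turning [92.  0.  0.]
```

```bash
python3 -m crank '[[[-30,0,0,0,0,0,0],[0,0,0,-0.18,0,0,0],[0,0,0,-0.18,0,0,0],[0,0,0,-0.18,0,0,0],[0,0,0,-0.18,0,0,0],[0,-6,55,0,0,0,0],[0,-6,55,0,0,0,0],[0,-6,55,0,0,0,0],[0,-6,55,0,0,0,0],[0,-6,55,0,0,0,0],[0,-6,55,0,0,0,0],[0,-6,55,0,0,0,0]]]'; python3 -c "
from h import *
go((.558,.0685,.26,-25))"
```

```text
time_s: 1.6
tcp_pos: [0.4156, -0.1599, 0.2568]
eef_rot: [-0.378, 0.594, 0.389, 0.594]
contact_force: [1.6, 0.2, -0.4]
width: 0.0856
t 1.6 tcp [ 0.4156 -0.1599  0.2568] F [ 1.6  0.2 -0.4] w 0.0856 yaw 155.7 j [-0.02  0.05 -0.07 -0.01 -1.46 -0.4 ]
to (0.558, 0.0685, 0.26, -25) rotvec [ 0.012  0.007 -0.013] | shift if moved before turning [ -1.6 -35.8 266.8] after turning [ -3.2 -32.5 267.1]
```

```bash
python3 -m crank '[[[0,-7,50,0.012,0.007,-0.013,0],[0,-7,50,0,0,0,0],[0,-6,50,0,0,0,0],[0,-6,50,0,0,0,0],[0,-5,40,0,0,0,0],[0,0,10,0,0,0,0],[0,0,0,0,0,0,0],[0,0,0,0,0,0,0]]]'; python3 -c "
from h import *
go((.558,.0685,.25,-25),(.558,.0685,.168,-25))"
```

```text
time_s: 2.6
tcp_pos: [0.5505, 0.0643, 0.2536]
eef_rot: [-0.381, 0.597, 0.382, 0.594]
contact_force: [-0.2, -1.0, -0.6]
width: 0.0855
t 2.6 tcp [0.5505 0.0643 0.2536] F [-0.2 -1.  -0.6] w 0.0855 yaw 155.26 j [ 0.4   0.26  0.18 -0.   -1.49 -0.83]
to (0.558, 0.0685, 0.25, -25) rotvec [ 0.005 -0.004 -0.005] | shift if moved before turning [ 3.6 -5.1  6.9] after turning [ 3.6 -5.   6.9]
to (0.558, 0.0685, 0.168, -25) rotvec [0. 0. 0.] | shift if moved before turning [82.  0.  0.] after turning [82.  0.  0.]
```

```bash
python3 -m crank '[[[3.6,-5,7,0.005,-0.004,-0.005,0],[25,0,0,0,0,0,0],[25,0,0,0,0,0,0],[25,0,0,0,0,0,0],[6,0,0,0,0,0,0],[0,0,0,0,0,0,0]]]'
python3 - <<'E'
from h import *
go((.558,.0685,.168,-25))
t=snap('top');s=snap('side')
def cr(i,x,y,w,h,k): return cv2.resize(i[y:y+h,x:x+w],None,fx=k,fy=k,interpolation=cv2.INTER_CUBIC)
cv2.imwrite('pics/m2.png',np.hstack([cr(t['img'],180,160,100,120,4),cr(s['img'],220,90,100,120,4)]))
E
```

```text
time_s: 3.35
tcp_pos: [0.5594, 0.0653, 0.1688]
eef_rot: [-0.379, 0.595, 0.377, 0.6]
contact_force: [-0.2, 0.4, -0.4]
width: 0.0854
t 3.35 tcp [0.5594 0.0653 0.1688] F [-0.2  0.4 -0.4] w 0.0854 yaw 154.61 j [ 0.39  0.3   0.01  0.   -1.27 -0.84]
to (0.558, 0.0685, 0.168, -25) rotvec [-0.007  0.004  0.005] | shift if moved before turning [0.8 2.6 2.3] after turning [0.8 2.6 2.3]
```

View pics/m2.png

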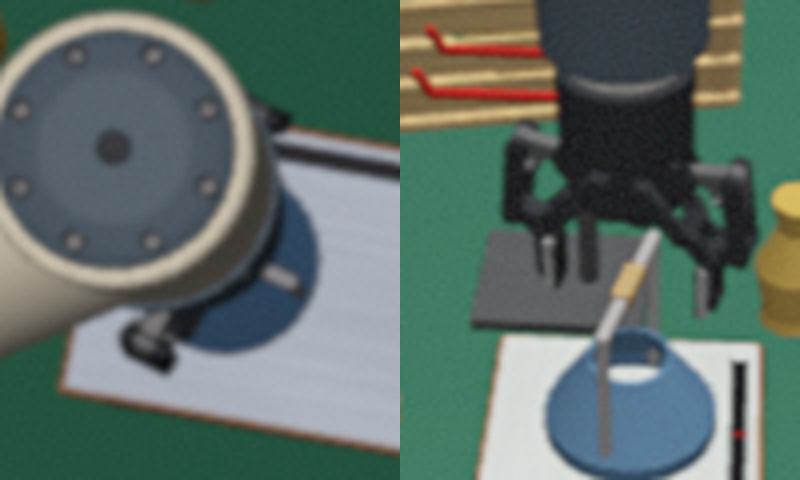

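The fingers straddle the bail with the grip (629,282) midway between the tips (550,262) and (707,290). Closing and lifting.

```bash
python3 -m crank '[[[1,2.5,2.5,-0.007,0.004,0.005,0],[0,0,0,0,0,0,1],[0,0,0,0,0,0,1],[0,0,0,0,0,0,1],[0,0,0,0,0,0,1],[0,0,0,0,0,0,1],[-20,0,0,0,0,0,1],[-20,0,0,0,0,0,1],[-10,0,0,0,0,0,1],[0,0,0,0,0,0,1]]]'
python3 - <<'E'
from h import *
go((.395,.15,.216,-25),(.395,.325,.216,-25),(.395,.325,.216,-13.1),(.4713,.3076,.216,-13.1),(.4713,.3076,.182,-13.1))
c=snap('top');s=snap('side')
cv2.imwrite('pics/m3.png',s['img'])
E
```

```text
time_s: 4.7
tcp_pos: [0.5579, 0.0695, 0.2193]
eef_rot: [-0.38, 0.596, 0.381, 0.596]
contact_force: [0.4, -0.1, -2.3]
width: 0.0109
t 4.7 tcp [0.5579 0.0695 0.2193] F [ 0.4 -0.1 -2.3] w 0.0109 yaw 155.04 j [ 0.4   0.28  0.12 -0.   -1.4  -0.84]
to (0.395, 0.15, 0.216, -25) rotvec [ 0.001  0.001 -0.001] | shift if moved before turning [  3.5 181.7   4.3] after turning [  3.3 181.7   4.2]
to (0.395, 0.325, 0.216, -25) rotvec [0. 0. 0.] | shift if moved before turning [  0.   74.  158.6] after turning [  0.   74.  158.6]
to (0.395, 0.325, 0.216, -13.1) rotvec [-0.208  0.     0.   ] | shift if moved before turning [0. 0. 0.] after turning [0. 0. 0.]
to (0.4713, 0.3076, 0.216, -13.1) rotvec [0. 0. 0.] | shift if moved before turning [  0.  -78.3   0.3] after turning [  0.  -78.3   0.3]
to (0.4713, 0.3076, 0.182, -13.1) rotvec [0. 0. 0.] | shift if moved before turning [34.  0.  0.] after turning [34.  0.  0.]
```

```bash
python3 -m crank '[[[0,30,1,0,0,0,1],[0,40,1,0,0,0,1],[0,40,1,0,0,0,1],[0,40,1,0,0,0,1],[0,25,1,0,0,0,1],[0,15,30,-0.05,0,0,1],[0,15,35,-0.05,0,0,1],[0,15,35,-0.05,0,0,1],[0,10,30,-0.05,0,0,1],[0,5,15,0,0,0,1],[0,0,0,0,0,0,1]]]'; python3 -c "
from h import *
go((.395,.325,.213,-13.1))"
```

```text
time_s: 6.18
tcp_pos: [0.3841, 0.3085, 0.2088]
eef_rot: [-0.437, 0.56, 0.44, 0.549]
contact_force: [-0.3, -0.5, -2.3]
width: 0.0107
t 6.17 tcp [0.3841 0.3085 0.2088] F [-0.3 -0.5 -2.3] w 0.0107 yaw 166.69 j [ 0.99  0.16 -0.06 -0.01 -1.36 -1.22]
to (0.395, 0.325, 0.213, -13.1) rotvec [-0.004 -0.01  -0.014] | shift if moved before turning [-4.5 -6.7 18.5] after turning [-4.2 -6.8 18.6]
```

```bash
python3 -m crank '[[[-4,-5,10,-0.004,-0.01,-0.014,1],[0,0,9,0,0,0,1],[0,0,0,0,0,0,1],[0,0,0,0,0,0,1]]]'
python3 - <<'E'
from h import *
go((.4713,.3076,.213,-13.1))
t=snap('top');s=snap('side')
def cr(i,x,y,w,h,k): return cv2.resize(i[y:y+h,x:x+w],None,fx=k,fy=k,interpolation=cv2.INTER_CUBIC)
cv2.imwrite('pics/m3.png',np.hstack([cr(t['img'],60,190,100,150,4),cr(s['img'],185,50,100,150,4)]))
E
```

```text
time_s: 6.68
tcp_pos: [0.3945, 0.3249, 0.213]
eef_rot: [-0.439, 0.554, 0.439, 0.555]
contact_force: [0.1, 0.6, -2.2]
width: 0.0111
t 6.67 tcp [0.3945 0.3249 0.213 ] F [ 0.1  0.6 -2.2] w 0.0111 yaw 166.76 j [ 1.    0.18 -0.03  0.   -1.36 -1.23]
to (0.4713, 0.3076, 0.213, -13.1) rotvec [-0.002  0.     0.001] | shift if moved before turning [  0.1 -78.7   0.7] after turning [  0.  -78.7   0.5]
```

View pics/m3.png

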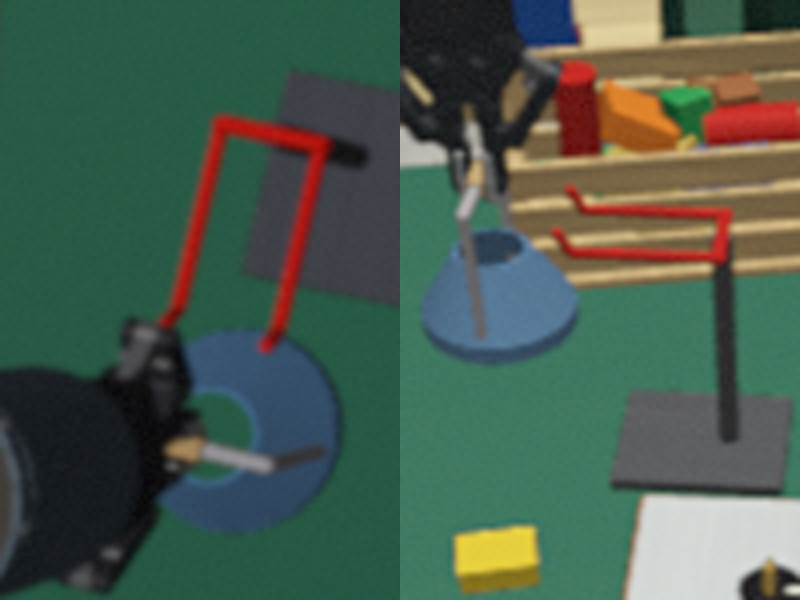

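Run:
```python
from h import *
t=load('top');s=load('side')
p,e=tri(t,(127,305.75),s,(201.25,103)); print(p,e)
a=np.radians(-13.1); ex=np.array([np.cos(a),np.sin(a)]);ey=np.array([-ex[1],ex[0]])
seat=np.array([.4713,.3076]);d=p[:2]-seat;print('corner in seat frame',d@ex,d@ey, 'want y about -.048')
d=read_state()['tcp_pos'][:2]-seat; print('tcp in seat',d@ex,d@ey)
```

```text
[0.38459372 0.27538876 0.23070511] 0.00035061068796298205
corner in seat frame -0.07714911243111024 -0.05102506444834642 want y about -.048
tcp in seat -0.07882395241402866 -0.0005640386129690511
```

```bash
python3 -m crank '[[[0,-20,1,0,0,0,1],[0,-20,1,0,0,0,1],[0,-20,0,0,0,0,1],[0,-18,0,0,0,0,1],[0,0,0,0,0,0,1]]]'; python3 -c "
from h import *
go((.4713,.3076,.213,-13.1),(.4713,.3076,.181,-13.1))"
```

```text
time_s: 7.4
tcp_pos: [0.4749, 0.3075, 0.2129]
eef_rot: [-0.439, 0.554, 0.439, 0.555]
contact_force: [-0.1, 0.3, -1.3]
width: 0.0104
t 7.4 tcp [0.4749 0.3075 0.2129] F [-0.1  0.3 -1.3] w 0.0104 yaw 166.73 j [ 0.85  0.29  0.11  0.   -1.39 -1.08]
to (0.4713, 0.3076, 0.213, -13.1) rotvec [-0.003 -0.     0.001] | shift if moved before turning [-0.1  3.5 -0.7] after turning [-0.1  3.5 -0.7]
to (0.4713, 0.3076, 0.181, -13.1) rotvec [0. 0. 0.] | shift if moved before turning [32.  0.  0.] after turning [32.  0.  0.]
```

```bash
python3 -m crank '[[[12,3.5,-0.7,0,0,0,1],[12,0,0,0,0,0,1],[7,0,0,0,0,0,1],[0,0,0,0,0,0,1]]]'; python3 -c "
from h import *
go((.4713,.3076,.181,-13.1))"
```

```text
time_s: 7.9
tcp_pos: [0.4709, 0.3078, 0.1831]
eef_rot: [-0.44, 0.553, 0.439, 0.555]
contact_force: [1.4, 0.3, -1.4]
width: 0.0107
t 7.9 tcp [0.4709 0.3078 0.1831] F [ 1.4  0.3 -1.4] w 0.0107 yaw 166.84 j [ 0.86  0.3   0.04  0.   -1.31 -1.09]
to (0.4713, 0.3076, 0.181, -13.1) rotvec [-0.001  0.002  0.004] | shift if moved before turning [ 2.1 -0.4 -0.1] after turning [ 2.1 -0.4 -0.1]
```

```bash
python3 -m crank '[[[2,0,0,0,0,0,1],[1,0,0,0,0,0,1],[0,0,0,0,0,0,1]]]'; python3 -m crank '[[[0,0,0,0,0,0,0.4],[0,0,0,0,0,0,0],[0,0,0,0,0,0,0],[0,0,0,0,0,0,0],[0,0,0,0,0,0,0],[0,0,0,0,0,0,0]]]'
python3 - <<'E'
from h import *
go((.4713,.3076,.181,-13.1))
t=snap('top');s=snap('side')
def cr(i,x,y,w,h,k): return cv2.resize(i[y:y+h,x:x+w],None,fx=k,fy=k,interpolation=cv2.INTER_CUBIC)
cv2.imwrite('pics/m4.png',np.hstack([cr(t['img'],80,190,100,120,4),cr(s['img'],205,70,100,120,4)]))
E
```

```text
time_s: 8.28
tcp_pos: [0.4709, 0.3079, 0.1831]
eef_rot: [-0.441, 0.551, 0.439, 0.556]
contact_force: [1.1, -0.4, -0.5]
width: 0.0108
time_s: 9.02
tcp_pos: [0.4706, 0.3082, 0.1817]
eef_rot: [-0.441, 0.551, 0.439, 0.556]
contact_force: [-0.2, 0.8, -0.6]
width: 0.0858
t 9.03 tcp [0.4706 0.3082 0.1817] F [-0.2  0.8 -0.6] w 0.0858 yaw 166.97 j [ 0.86  0.29  0.03  0.   -1.3  -1.09]
to (0.4713, 0.3076, 0.181, -13.1) rotvec [0.001 0.003 0.006] | shift if moved before turning [ 0.7 -0.8 -0.4] after turning [ 0.7 -0.8 -0.4]
```

View pics/m4.png

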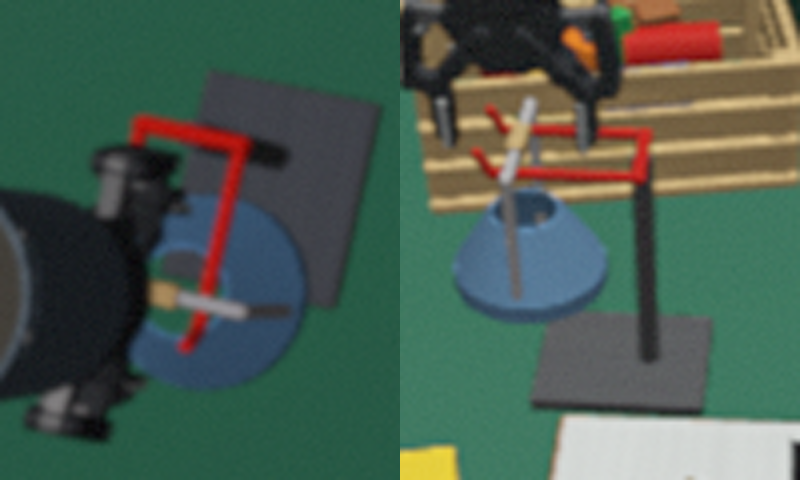

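The shade hangs with its bar across both prongs (side bar from (530,105) to (508,180), prongs beneath it). I'll back off upwards and turn for the knob.

```bash
python3 -m crank '[[[-20,0,0,0,0,0,0],[-35,0,0,0,0,0,0],[-35,0,0,0,0,0,0],[0,0,0,0.17,0,0,0],[0,0,0,0.17,0,0,0],[0,0,0,0.17,0,0,0],[0,0,0,0.17,0,0,0],[0,0,0,0.17,0,0,0],[0,0,0,0.17,0,0,0],[0,0,0,0.17,0,0,0],[0,0,0,0.17,0,0,0],[0,0,0,0.17,0,0,0]]]'; python3 -c "
from h import *
go((.42,-.15,.28,70))"
```

```text
time_s: 10.62
tcp_pos: [0.4699, 0.3078, 0.2751]
eef_rot: [0.085, 0.7, -0.082, 0.705]
contact_force: [-0.9, -0.1, 0.5]
width: 0.0849
t 10.62 tcp [0.4699 0.3078 0.2751] F [-0.9 -0.1  0.5] w 0.0849 yaw 76.43 j [ 0.86  0.27  0.23  0.   -1.53 -2.67]
to (0.42, -0.15, 0.28, 70) rotvec [ 0.112  0.006 -0.004] | shift if moved before turning [  -6.4 -456.7   58.9] after turning [  -4.9 -447.3  109.7]
```

```bash
python3 -m crank '[[[0,-45,6,0.11,0.006,-0.004,0],[0,-50,13,0,0,0,0],[0,-50,13,0,0,0,0],[0,-50,13,0,0,0,0],[0,-50,13,0,0,0,0],[0,-50,13,0,0,0,0],[0,-50,13,0,0,0,0],[0,-50,13,0,0,0,0],[0,-50,13,0,0,0,0],[0,0,0,0,0,0,0]]]'
python3 - <<'E'
from h import *
go((.42,-.15,.28,70))
t=snap('top');s=snap('side')
t=t['img'];s=s['img']
def cr(i,x,y,w,h,k): return cv2.resize(i[y:y+h,x:x+w],None,fx=k,fy=k,interpolation=cv2.INTER_CUBIC)
M=np.zeros((600,800,3),np.uint8)
def put(im,x,y): M[y:y+im.shape[0],x:x+im.shape[1]]=im
put(cr(t,215,205,40,40,7),0,0)
put(cr(t,372,200,40,40,7),290,0)
put(cr(s,255,170,40,40,7),0,300)
put(cr(s,287,327,40,40,7),290,300)
put(cr(t,80,200,70,80,3),580,0)
put(cr(s,205,80,70,80,3),580,300)
cv2.imwrite('pics/m5.png',M)
E
```

```text
time_s: 11.88
tcp_pos: [0.4226, -0.1623, 0.2753]
eef_rot: [0.123, 0.695, -0.124, 0.697]
contact_force: [-0.3, 0.7, -0.2]
width: 0.0856
t 11.88 tcp [ 0.4226 -0.1623  0.2753] F [-0.3  0.7 -0.2] w 0.0856 yaw 69.9 j [-0.02  0.05 -0.03  0.   -1.49 -1.9 ]
to (0.42, -0.15, 0.28, 70) rotvec [-0.002  0.003 -0.   ] | shift if moved before turning [-4.7 10.6 -6.7] after turning [-4.7 10.6 -6.7]
```

View pics/m5.png

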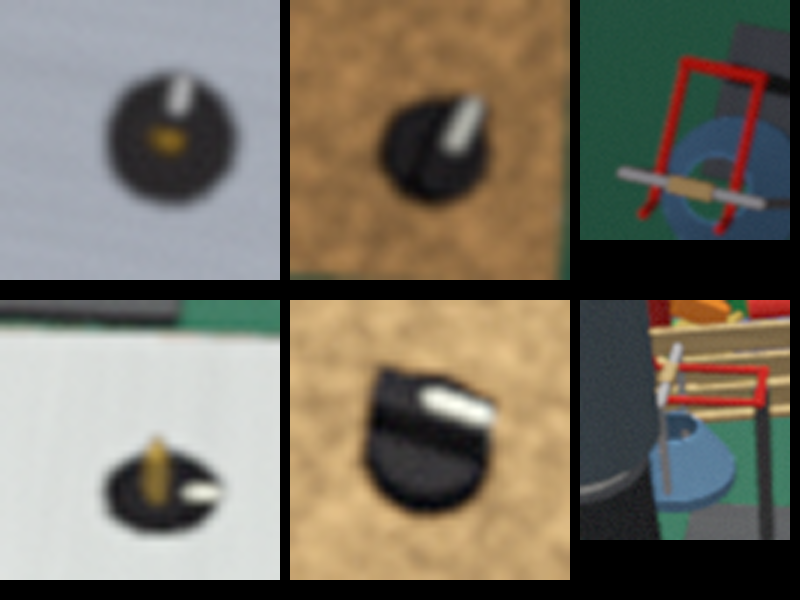

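The shade hangs evenly across both prongs. The bezel shows at top (172,138) with its tick upwards; the knob's white line shows in both views. Masks now.

Run:
```python
from h import *
np.set_printoptions(precision=4,suppress=True)
t=load('top');s=load('side')
def crop(c,x,y,w,h,k=8):
    im=cv2.resize(c['img'][y:y+h,x:x+w],None,fx=k,fy=k,interpolation=cv2.INTER_CUBIC)
    return im,cv2.cvtColor(im,cv2.COLOR_BGR2HSV).astype(int),lambda p:(np.array(p)+.5)/k-.5+[x,y]
def big(m):
    cs,_=cv2.findContours(m.astype(np.uint8),cv2.RETR_EXTERNAL,cv2.CHAIN_APPROX_NONE); return max(cs,key=cv2.contourArea)
def near(m,p):
    return m
out={}
for n,c,b in(('top',t,(222,208,35,35)),('side',s,(262,188,30,22))):
    im,h,T=crop(c,*b)
    cn=big(h[...,2]<115); e=cv2.fitEllipse(cv2.convexHull(cn)); u=T(e[0]); 
    P=onz(c,*u,.072); print(n,'bezel',u,np.array(e[1])/8,P)
    hull=np.zeros(h.shape[:2],np.uint8); cv2.fillConvexPoly(hull,cv2.convexHull(cn),1)
    w=(cv2.dilate(hull,np.ones((9,9)))>0)&(cv2.erode(hull,np.ones((5,5)))>0)&(h[...,2]>105)&(h[...,1]<70)
    wc=big(w); m=cv2.moments(wc); q=T((m['m10']/m['m00'],m['m01']/m['m00'])); Q=onz(c,*q,.072); print('  tick',q,Q,'dir',np.degrees(np.arctan2(Q[1]-P[1],Q[0]-P[0])),'r',np.linalg.norm(Q-P))
    out['b'+n]=u
    y=(h[...,0]>10)&(h[...,0]<35)&(h[...,1]>90)&(h[...,2]>50)
    yc=big(y); m=cv2.moments(yc); q=T((m['m10']/m['m00'],m['m01']/m['m00'])); print('  brass',q,'top row',T(yc[yc[:,0,1].argmin(),0]),onz(c,*q,.094))
print('bezel tri',tri(t,out['btop'],s,out['bside']))
for n,c,b in(('top',t,(380,208,28,28)),('side',s,(292,330,32,32))):
    im,h,T=crop(c,*b)
    w=(h[...,2]>110)&(h[...,1]<60); wc=big(w); l=T(cv2.boxPoints(cv2.minAreaRect(wc))); e0=(l[0]+l[1])/2,(l[1]+l[2])/2,(l[2]+l[3])/2,(l[3]+l[0])/2
    pr=(e0[0],e0[2]) if np.linalg.norm(e0[0]-e0[2])>np.linalg.norm(e0[1]-e0[3]) else (e0[1],e0[3])
    A,B=[onz(c,*p,.039) for p in pr]; print(n,'line',pr,A,B,'dir',np.degrees(np.arctan2(B[1]-A[1],B[0]-A[0])),'len',np.linalg.norm(A-B)); out['w'+n]=pr
    k=big((h[...,2]<80)); x=k[:,0]; print('  black bbox',T(x.min(0)),T(x.max(0)))
    if n=='top': ec=cv2.minEnclosingCircle(cv2.convexHull(k)); print('  circle',T(ec[0]),ec[1]/8,onz(c,*T(ec[0]),.019))
for i in(0,1):
  for j in(0,1): print('line tri',i,j,*tri(t,out['wtop'][i],s,out['wside'][j]))
```

```text
top bezel [238.9433 224.5056] [18.645  18.7113] [0.5593 0.0631 0.072 ]
  tick [240.2729 218.1966] [0.5742 0.06   0.072 ] dir -11.740237884060862 r 0.01525523497111776
  brass [238.47   224.6614] top row [236.9375 222.3125] [0.5573 0.0625 0.094 ]
side bezel [277.5757 197.1555] [11.4939 16.1042] [0.5571 0.0616 0.072 ]
  tick [282.8404 197.002 ] [0.5706 0.0604 0.072 ] dir -5.348945489983465 r 0.013516376051016231
  brass [276.8519 194.7319] top row [276.8125 190.0625] [0.5539 0.0485 0.094 ]
bezel tri (array([0.5584, 0.0632, 0.0704]), np.float64(0.002119495259176821))
top line (array([398.2125, 213.7   ]), array([394.6625, 220.8   ])) [ 0.5862 -0.3224  0.039 ] [ 0.5689 -0.3132  0.039 ] dir 152.16697295170806 len 0.019592772909578813
  black bbox [384.0625 213.4375] [399.8125 228.8125]
  circle [392.0215 220.8636] 8.072799682617188 [ 0.5704 -0.3113  0.019 ]
side line (array([305.1176, 339.8929]), array([315.9429, 343.4111])) [ 0.5658 -0.3115  0.039 ] [ 0.5858 -0.3215  0.039 ] dir -26.701016173513533 len 0.0223653445809186
  black bbox [297.3125 336.6875] [314.8125 356.9375]
line tri 0 0 [ 0.5744 -0.3182  0.054 ] 0.02061170304935343
line tri 0 1 [ 0.5859 -0.3221  0.0402] 0.0004829692532466841
line tri 1 0 [ 0.5671 -0.3126  0.0413] 0.0031537690171826054
line tri 1 1 [ 0.5785 -0.3166  0.0288] 0.017474301419245525
```

```bash
python3 -c "
from h import *
go((.57,-.313,.12,62.7),(.57,-.313,.022,62.7))"
```

```text
t 11.97 tcp [ 0.4232 -0.1599  0.2754] F [ 0.1  0.5 -0.3] w 0.0857 yaw 70.08 j [-0.01  0.05 -0.03  0.   -1.49 -1.91]
to (0.57, -0.313, 0.12, 62.7) rotvec [ 0.129  0.003 -0.001] | shift if moved before turning [155.9 -94.1 189.7] after turning [155.4 -68.7 200.7]
to (0.57, -0.313, 0.022, 62.7) rotvec [0. 0. 0.] | shift if moved before turning [98.  0. -0.] after turning [98.  0. -0.]
```

```bash
python3 -m crank '[[[0,0,0,0.129,0.003,-0.001,0],[30,-14,40,0,0,0,0],[32,-14,42,0,0,0,0],[32,-14,42,0,0,0,0],[32,-14,42,0,0,0,0],[28,-12,34,0,0,0,0],[0,0,0,0,0,0,0],[0,0,0,0,0,0,0]]]'; python3 -c "
from h import *
go((.57,-.313,.12,62.7),(.57,-.313,.022,62.7))"
```

```text
time_s: 12.98
tcp_pos: [0.5817, -0.3038, 0.119]
eef_rot: [0.163, 0.686, -0.161, 0.69]
contact_force: [0.3, 0.6, 0.9]
width: 0.0851
t 12.97 tcp [ 0.5817 -0.3038  0.119 ] F [0.3 0.6 0.9] w 0.0851 yaw 63.48 j [-0.25  0.51  0.2  -0.   -1.26 -1.79]
to (0.57, -0.313, 0.12, 62.7) rotvec [ 0.014  0.005 -0.005] | shift if moved before turning [ -1.1 -13.5  -6.3] after turning [ -1.  -13.6  -6.1]
to (0.57, -0.313, 0.022, 62.7) rotvec [0. 0. 0.] | shift if moved before turning [98.  0. -0.] after turning [98.  0. -0.]
```

```bash
python3 -m crank '[[[0,-13.5,-6,0.014,0.005,-0.005,0],[20,0,0,0,0,0,0],[25,0,0,0,0,0,0],[20,0,0,0,0,0,0],[0,0,0,0,0,0,0],[0,0,0,0,0,0,0]]]'; python3 -c "
from h import *
go((.57,-.313,.022,62.7))"
```

```text
time_s: 13.72
tcp_pos: [0.5702, -0.3128, 0.0634]
eef_rot: [0.165, 0.682, -0.168, 0.692]
contact_force: [-0.1, -0.3, 1.2]
width: 0.0856
t 13.72 tcp [ 0.5702 -0.3128  0.0634] F [-0.1 -0.3  1.2] w 0.0856 yaw 62.77 j [-0.26  0.53  0.09  0.   -1.11 -1.79]
to (0.57, -0.313, 0.022, 62.7) rotvec [ 0.001  0.014 -0.   ] | shift if moved before turning [41.4 -0.3 -0.6] after turning [41.4 -0.3 -0.1]
```

```bash
python3 -m crank '[[[15,0,0,0,0.014,0,0],[15,0,0,0,0,0,0],[11,0,0,0,0,0,0],[0,0,0,0,0,0,0]]]'; python3 -c "
from h import *
go((.57,-.313,.022,62.7))"
```

```text
time_s: 14.22
tcp_pos: [0.5708, -0.313, 0.021]
eef_rot: [0.167, 0.687, -0.166, 0.688]
contact_force: [-0.0, -0.4, 0.9]
width: 0.0854
t 14.22 tcp [ 0.5708 -0.313   0.021 ] F [-0.  -0.4  0.9] w 0.0854 yaw 62.77 j [-0.26  0.58  0.05 -0.   -1.04 -1.78]
to (0.57, -0.313, 0.022, 62.7) rotvec [ 0.001  0.001 -0.001] | shift if moved before turning [-1.  -0.4 -0.7] after turning [-1.  -0.4 -0.7]
```

```bash
python3 -m crank '[[[-1.5,0,-0.7,0,0,0,0],[0,0,0,0,0,0,1],[0,0,0,0,0,0,1],[0,0,0,0,0,0,1],[0,0,0,0,0,0,1],[0,0,0,0,0,0,1],[0,0,0,0,0,0,1],[-20,0,0,0,0,0,1],[-35,0,0,0,0,0,1],[-45,0,0,0,0,0,1],[-45,0,0,0,0,0,1],[0,0,0,0,0,0,1]]]'; python3 -c "
from h import *
go((.559,.063,.175,80))"
```

```text
time_s: 15.72
tcp_pos: [0.5692, -0.3126, 0.171]
eef_rot: [0.167, 0.688, -0.166, 0.687]
contact_force: [0.1, -0.2, -1.2]
width: 0.0116
t 15.72 tcp [ 0.5692 -0.3126  0.171 ] F [ 0.1 -0.2 -1.2] w 0.0116 yaw 62.75 j [-0.26  0.47  0.28 -0.   -1.38 -1.78]
to (0.559, 0.063, 0.175, 80) rotvec [-0.301 -0.001 -0.   ] | shift if moved before turning [  -3.7  329.2 -181.1] after turning [ -4.  368.1 -75.3]
```

```bash
python3 -m crank '[[[0,0,0,-0.15,0,0,1],[0,0,0,-0.15,0,0,1],[0,40,-9,0,0,0,1],[0,48,-9,0,0,0,1],[0,48,-9,0,0,0,1],[0,48,-9,0,0,0,1],[0,48,-9,0,0,0,1],[0,48,-9,0,0,0,1],[0,40,-9,0,0,0,1],[0,30,-9,0,0,0,1],[0,0,0,0,0,0,1]]]'; python3 -c "
from h import *
go((.559,.063,.145,80))"
```

```text
time_s: 17.1
tcp_pos: [0.5499, 0.0565, 0.1599]
eef_rot: [0.061, 0.711, -0.058, 0.698]
contact_force: [0.2, -0.1, -0.6]
width: 0.011
t 17.1 tcp [0.5499 0.0565 0.1599] F [ 0.2 -0.1 -0.6] w 0.011 yaw 80.35 j [ 0.38  0.31 -0.   -0.01 -1.28 -2.11]
to (0.559, 0.063, 0.145, 80) rotvec [ 0.006 -0.02  -0.001] | shift if moved before turning [14.7  7.9  8.1] after turning [14.9  8.   7.8]
```

```bash
python3 -m crank '[[[14,8,8,0.006,-0.02,-0.001,1],[0,0,0,0,0,0,1],[0,0,0,0,0,0,1]]]'
python3 - <<'E'
from h import *
go((.559,.063,.145,80))
t=snap('top');s=snap('side')
def cr(i,x,y,w,h,k): return cv2.resize(i[y:y+h,x:x+w],None,fx=k,fy=k,interpolation=cv2.INTER_CUBIC)
cv2.imwrite('pics/m6.png',np.hstack([cr(t['img'],210,195,55,65,7),cr(s['img'],250,150,55,65,7)]))
E
```

```text
time_s: 17.48
tcp_pos: [0.5581, 0.0617, 0.1442]
eef_rot: [0.061, 0.705, -0.062, 0.704]
contact_force: [-0.2, 0.9, -0.1]
width: 0.0112
t 17.48 tcp [0.5581 0.0617 0.1442] F [-0.2  0.9 -0.1] w 0.0112 yaw 79.98 j [ 0.39  0.32 -0.03 -0.   -1.23 -2.13]
to (0.559, 0.063, 0.145, 80) rotvec [-0.    -0.002  0.001] | shift if moved before turning [-0.8  1.4  0.7] after turning [-0.8  1.4  0.7]
```

View pics/m6.png

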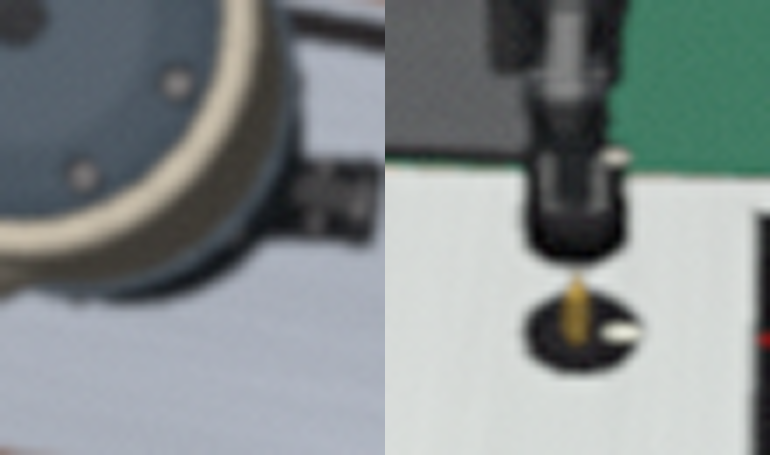

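Run:
```python
from h import *
np.set_printoptions(precision=2,suppress=True)
s=load('side');k=8;x,y,w,h=250,165,60,40
im=cv2.resize(s['img'][y:y+h,x:x+w],None,fx=k,fy=k,interpolation=cv2.INTER_CUBIC)
T=lambda p:(np.array(p,float)+.5)/k-.5+[x,y]
hs=cv2.cvtColor(im,cv2.COLOR_BGR2HSV)
m=((hs[...,2]<115)).astype(np.uint8); m[T((0,0))[1]>0 and 0:0]=0
cs=[c for c in cv2.findContours(m,cv2.RETR_EXTERNAL,cv2.CHAIN_APPROX_NONE)[0] if cv2.contourArea(c)>2000]
for c in cs: print(cv2.contourArea(c),T(c[:,0].min(0)),T(c[:,0].max(0)))
def pts(P,r,z): a=np.linspace(0,2*np.pi,200); return np.array([proj(s,(P[0]+r*np.cos(b),P[1]+r*np.sin(b),z)) for b in a])
B=(.559,.063)
q=np.r_[pts(B,.023,.072),pts(B,.023,.070)]; print('bezel pred',q.min(0),q.max(0))
t=read_state()['tcp_pos']; 
q=pts(t,.02,t[2]-.0195); q2=pts(t,.02,t[2]-.0035); print('knob pred bottom',q.min(0),q.max(0),'skirt top',q2.min(0),q2.max(0))
print('px per mm', proj(s,(.559,.063,.1))-proj(s,(.558,.063,.1)),proj(s,(.559,.063,.1))-proj(s,(.559,.062,.1)),proj(s,(.559,.063,.1))-proj(s,(.559,.063,.099)))
```

```text
7593.5 [269.69 191.31] [285.19 202.81]
3185.5 [302.56 180.19] [305.94 197.69]
30084.5 [249.56 164.56] [284.94 187.56]
bezel pred [269.28 190.48] [287.19 203.69]
knob pred bottom [269.6  176.55] [285.78 187.58] skirt top [269.43 171.75] [285.8  182.77]
px per mm [ 0.39 -0.04] [-0.05 -0.27] [-0.   -0.29]
```

Bezel and knob in the side view match predictions to about 0.3 px (~1 mm); descending in small steps with force checks.

```bash
python3 -m crank '[[[8,1.4,0.7,0,-0.002,0.001,1],[10,0,0,0,0,0,1],[8,0,0,0,0,0,1],[0,0,0,0,0,0,1]]]'; python3 -c "
from h import *
go((.559,.063,.115,80))"
```

```text
time_s: 18.08
tcp_pos: [0.5588, 0.0624, 0.1165]
eef_rot: [0.062, 0.704, -0.062, 0.704]
contact_force: [0.6, -0.6, -1.4]
width: 0.0117
t 18.07 tcp [0.5588 0.0624 0.1165] F [ 0.6 -0.6 -1.4] w 0.0117 yaw 79.9 j [ 0.39  0.34 -0.07 -0.   -1.16 -2.14]
to (0.559, 0.063, 0.115, 80) rotvec [-0.002 -0.    -0.   ] | shift if moved before turning [1.5 0.6 0.1] after turning [1.5 0.6 0.1]
```

```bash
python3 -m crank '[[[3,0.5,0,0,0,0,1],[2,0,0,0,0,0,1],[0,0,0,0,0,0,1]]]';python3 -m crank '[[[2,0,0,0,0,0,1],[0,0,0,0,0,0,1]]]'; python3 -c "
from h import *
go((.559,.063,.1,80))"
```

```text
time_s: 18.45
tcp_pos: [0.5592, 0.063, 0.1115]
eef_rot: [0.062, 0.704, -0.062, 0.704]
contact_force: [0.3, 0.7, -1.4]
width: 0.011
time_s: 18.7
tcp_pos: [0.5594, 0.0631, 0.1096]
eef_rot: [0.062, 0.704, -0.062, 0.705]
contact_force: [-0.4, 0.2, -0.4]
width: 0.0116
t 18.7 tcp [0.5594 0.0631 0.1096] F [-0.4  0.2 -0.4] w 0.0116 yaw 79.92 j [ 0.39  0.35 -0.08 -0.   -1.14 -2.14]
to (0.559, 0.063, 0.1, 80) rotvec [-0.001  0.001 -0.001] | shift if moved before turning [ 9.6 -0.2 -0.4] after turning [ 9.6 -0.2 -0.3]
```

```bash
python3 -m crank '[[[3,0,0,0,0,0,1],[2,0,0,0,0,0,1],[0,0,0,0,0,0,1]]]';python3 -m crank '[[[3,0,0,0,0,0,1],[0,0,0,0,0,0,1]]]'; python3 -m crank '[[[2,0,0,0,0,0,1],[0,0,0,0,0,0,1]]]'; python3 -c "
from h import *
go((.559,.063,.096,80))"
```

```text
time_s: 19.08
tcp_pos: [0.5594, 0.0631, 0.1043]
eef_rot: [0.062, 0.704, -0.062, 0.705]
contact_force: [-0.0, -1.0, -1.2]
width: 0.0113
time_s: 19.32
tcp_pos: [0.5598, 0.0631, 0.1018]
eef_rot: [0.062, 0.704, -0.062, 0.705]
contact_force: [-0.8, 0.1, 2.7]
width: 0.0119
time_s: 19.58
tcp_pos: [0.5599, 0.0631, 0.1003]
eef_rot: [0.062, 0.703, -0.062, 0.705]
contact_force: [-1.3, -0.4, 3.4]
width: 0.0113
t 19.57 tcp [0.5599 0.0631 0.1003] F [-1.3 -0.4  3.4] w 0.0113 yaw 79.94 j [ 0.39  0.35 -0.1   0.   -1.12 -2.14]
to (0.559, 0.063, 0.096, 80) rotvec [-0.001  0.002 -0.001] | shift if moved before turning [ 4.3 -0.3 -0.9] after turning [ 4.3 -0.3 -0.9]
```

```bash
python3 -m crank '[[[2,0,-0.5,0,0,0,1],[2,0,-0.4,0,0,0,1],[1.5,0,0,0,0,0,1],[0,0,0,0,0,0,1]]]'
python3 - <<'E'
from h import *
go((.559,.063,.0955,80))
t=snap('top');s=snap('side')
def cr(i,x,y,w,h,k): return cv2.resize(i[y:y+h,x:x+w],None,fx=k,fy=k,interpolation=cv2.INTER_CUBIC)
cv2.imwrite('pics/m7.png',np.hstack([cr(t['img'],80,190,100,120,4),cr(s['img'],205,90,100,120,4)]))
E
```

```text
time_s: 20.08
tcp_pos: [0.5599, 0.0631, 0.0963]
eef_rot: [0.062, 0.702, -0.061, 0.706]
contact_force: [-3.4, -0.3, 5.9]
width: 0.0114
t 20.07 tcp [0.5599 0.0631 0.0963] F [-3.4 -0.3  5.9] w 0.0114 yaw 79.98 j [ 0.39  0.35 -0.11  0.   -1.1  -2.14]
to (0.559, 0.063, 0.0955, 80) rotvec [-0.     0.005 -0.001] | shift if moved before turning [ 0.8 -0.3 -0.9] after turning [ 0.8 -0.3 -0.8]
```

View pics/m7.png

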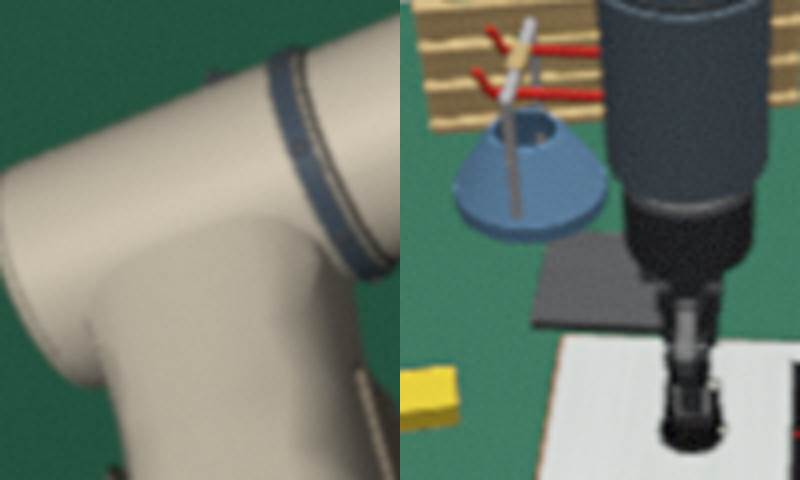

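The shade still hangs (bar at (517,60) across the prongs), and the knob is down over the bezel at (692,432). I'll relieve the sideways load and press slightly more.

```bash
python3 -m crank '[[[1,0,-0.8,0,0.005,0,1],[0.5,0,0,0,0,0,1],[0,0,0,0,0,0,1],[0,0,0,0,0,0,1]]]'
python3 - <<'E'
from h import *
go((.559,.063,.0955,80))
s=snap('side');k=8;x,y,w,h=262,185,32,24
im=cv2.resize(s['img'][y:y+h,x:x+w],None,fx=k,fy=k,interpolation=cv2.INTER_CUBIC)
m=(cv2.cvtColor(im,cv2.COLOR_BGR2HSV)[...,2]<115).astype(np.uint8)
c=max(cv2.findContours(m,0,1)[0],key=cv2.contourArea)[:,0]; print(c.min(0)/k+[x,y],c.max(0)/k+[x,y])
a=np.linspace(0,6.28,200)
for z in(.074,.076,.078,.082): print(z,np.array([proj(s,(.559+.02*np.cos(b),.063+.02*np.sin(b),z)) for b in a]).max(0))
print('bezel',np.array([proj(s,(.559+.023*np.cos(b),.063+.023*np.sin(b),.07)) for b in a]).max(0))
for i in range(3): print(read_state()['contact_force'],read_state()['width'])
E
```

```text
time_s: 20.68
tcp_pos: [0.5599, 0.0631, 0.0969]
eef_rot: [0.062, 0.703, -0.061, 0.706]
contact_force: [-2.2, 0.5, 5.6]
width: 0.0113
t 20.68 tcp [0.5599 0.0631 0.0969] F [-2.2  0.5  5.6] w 0.0113 yaw 80.02 j [ 0.39  0.36 -0.1   0.   -1.11 -2.14]
to (0.559, 0.063, 0.0955, 80) rotvec [ 0.     0.003 -0.002] | shift if moved before turning [ 1.4 -0.3 -0.8] after turning [ 1.4 -0.3 -0.8]
[270.125 185.   ] [285.75 203.25]
0.074 [286.02588457 201.74126252]
0.076 [286.02837862 201.18827543]
0.078 [286.03087958 200.63373277]
0.082 [286.0359024  199.51995443]
bezel [287.18745042 203.69252767]
[-2.01711349 -0.45251781  5.81726661] 0.011259842030916997
[-2.01711349 -0.45251781  5.81726661] 0.011259842030916997
[-2.01711349 -0.45251781  5.81726661] 0.011259842030916997
```

```bash
python3 -m crank '[[[1.5,0,-0.6,0,0,0,1],[1.5,0,0,0,0,0,1],[1.5,0,0,0,0,0,1]]]'; python3 -m crank '[[[1.5,0,0,0,0,0,1],[1.5,0,0,0,0,0,1]]]'; python3 -c "
from h import *
go((.559,.063,.0945,80))"
```

```text
time_s: 21.1
tcp_pos: [0.5601, 0.0631, 0.0947]
eef_rot: [0.062, 0.702, -0.061, 0.707]
contact_force: [-5.8, 1.2, 13.8]
width: 0.0116
time_s: 21.35
tcp_pos: [0.5601, 0.0631, 0.0947]
eef_rot: [0.061, 0.702, -0.06, 0.707]
contact_force: [-5.8, 0.8, 14.2]
width: 0.0116
t 21.35 tcp [0.5601 0.0631 0.0947] F [-5.8  0.8 14.2] w 0.0116 yaw 80.13 j [ 0.39  0.35 -0.11  0.   -1.1  -2.14]
to (0.559, 0.063, 0.0945, 80) rotvec [ 0.002  0.008 -0.002] | shift if moved before turning [ 0.2 -0.3 -1. ] after turning [ 0.2 -0.3 -1. ]
```

```bash
python3 -m crank '[[[0.8,0,-0.8,0,0.006,0,1],[0.8,0,-0.5,0,0,0,1],[0.8,0,0,0,0,0,1]]]'; python3 -c "
from h import *
go((.559,.063,.0945,80))
snap('side'); go()"
```

```text
time_s: 21.72
tcp_pos: [0.5599, 0.0631, 0.095]
eef_rot: [0.061, 0.702, -0.06, 0.707]
contact_force: [-2.6, -0.3, 7.4]
width: 0.0112
t 21.73 tcp [0.5599 0.0631 0.095 ] F [-2.6 -0.3  7.4] w 0.0112 yaw 80.18 j [ 0.39  0.35 -0.11  0.   -1.1  -2.13]
to (0.559, 0.063, 0.0945, 80) rotvec [ 0.003  0.006 -0.003] | shift if moved before turning [ 0.5 -0.3 -0.9] after turning [ 0.5 -0.3 -0.9]
t 21.77 tcp [0.5599 0.0631 0.095 ] F [-2.7 -0.1  7.5] w 0.0112 yaw 80.18 j [ 0.39  0.35 -0.11  0.   -1.1  -2.13]
```

```bash
python3 -c "
from station import hand_in
print(hand_in())"
```

```text
the job is handed in; nothing more can be done
None
```

I hung the shade by its bail on both prongs and let go. I then took the black knob, turned it to match the spindle, pushed it home and handed the job in at about 21.8 s while still holding it pressed. The hand-in gives no verdict, so success is my reading of the last checks.

- **Shade:** in the last viewed side picture its bar still lay across both prongs, with nothing touching it. The top view was blocked by the arm at that point.
- **Knob:** it slid past the spindle's taper with no added force, and the first resistance came near the height expected for fully home. The fingers read 11.2 mm on the 13 mm bar, which matches the low reading on the 12 mm bail grip.
- **Spindle:** pressing on, the tool stopped at TCP height 94.7 mm with 14 N. I take that as the end of the 8 mm travel, or the fingertips on the skirt. I eased off to 95.0 mm and 7.5 N, so I put the spindle at roughly 6.5 to 7.7 mm in. I could not read the joint itself.
- **Disagreements:**
  - A sideways load of about 2.7 N stayed on the knob.
  - Two views of the bezel's tick gave −12° and −5°. I used −10°, close to the radio's own edges.
  - A mask of the knob in the side view merged with the bezel, so it did not confirm the knob's height.
- **Other things:** I moved nothing else on purpose. I did not measure them again at the end.

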